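# Stack the tin, lower the nested lids, lift the rain lid alone

### The job

Set the cream open tin squarely on top of the blue closed tin, then carry the nested lids over together by the brown knob, lower them gently, still in the gripper, until the red inner lid is fully seated in the cream tin's round mouth, and let go. Then take the aluminium rain lid by its collar and lift it straight off on its own, leaving the inner lid seated and the stack undisturbed, so that its moss can be brushed off: finish while still holding it level and still, clear above the knob. Keep the blue tin where it stands and do not disturb the other things on the slab.

Things in the scene. Friction and masses are not known exactly. Their poses are not given: they have to be found in the camera images.
- base_tin_centre (a point): Closed square tin, blue with a bare steel top, 62 x 62 x 50 mm high, loose, about 0.7 kg, standing on the slab. Point: its centre, 25 mm above its underside. x and y axes square to its sides, z up. It is the foot of the stack and stays where it is.
- open_tin_centre (a point): Square cream tin, 62 x 62 x 70 mm high, loose, about 0.35 kg, standing on the slab, with a round mouth 45 mm in diameter and 25 mm deep in the middle of its top. Point: its centre, 35 mm above its underside. x and y axes square to its sides, z up. Stacked and fully down, this point is 60 mm above the blue tin's centre.
- inner_grip (a point): Brown round knob, 14 mm thick, of the loose red inner lid (90 g). Point: on its axis, 7 mm below its top, the place to pinch it from above. z up. 24 mm below this point: top of the rain lid's collar; 60 mm: top of the red flange. The knob passes freely through the rain lid, which rests on the flange, so lifting the knob carries both. Seated, this point is 103 mm above the cream tin's centre.
- inner_flange (a point): Underside of the red inner lid's flange, on its axis, 68 mm below the knob's point; it lies on the cream tin's top when seated. Flange 54 mm in diameter, 8 mm thick; below it a plug 40 mm in diameter, 10 mm deep, bevelled to 30 mm at the foot. At the start it rests on the terracotta ring, the rain lid nested on it.
- outer_grip (a point): Loose aluminium rain lid (110 g): round plate 70 mm across, 4 mm thick, 5 mm skirt loosely round the red flange; upright collar 40 mm outside, 24 mm bore, 32 mm high around the knob. Point: on its axis, 10 mm below the collar's top, 22 mm above the plate: grip the collar here from above, knob between the fingers (it rises 41 mm above). Nested: 34 mm below the knob's point. Lifted 75 mm it is clear.
- lid_ring: Fixed terracotta ring, 84 mm in diameter, 50 mm bore, 30 mm high, on which the nested lids wait. Origin: centre of its underside.
- purple_brush: Bystander: purple hard-plastic hand brush, 260 mm long, 53 mm high. Origin: underside, where the handle meets the head.
- blue_bottle: Bystander: tall blue bottle with red cap, 72 mm in diameter, 235 mm high. Origin: centre of its underside.
- peg_basket: Bystander: green peg basket 150 x 210 mm, 150 mm high over its handle. Origin: centre of its underside.
- flower_pot: Bystander: small terracotta pot, 68 mm in diameter, 55 mm high. Origin: centre of its underside.
- jam_jar: Bystander: green glass jar with white cap, 64 mm in diameter, 75 mm high. Origin: centre of its underside.
- door_wedge: Bystander: black rubber door wedge, 70 x 32 x 24 mm high. Origin: centre of its underside.
Things that resemble listed ones, but are neither listed nor needed, are in the scene too. Leave any yellow look-alike of the part that bears outer_grip alone.

How it is judged:
By the outcome, as a careful person would: the job done as asked, in the order asked, and still so for the second after the job is handed in, while the arm keeps its last pose, push and grip.
It also fails if it takes over 64 s, if anything falls off the work surface, if the arm or the gripper's body presses on something with over 40 N, if the wrist force passes 120 N, or if a joint passes its speed limit or range.

### The arm

A 6-joint arm with a two-finger parallel gripper is mounted at the origin on the work surface. World frame = base frame: x ahead of the robot, y to its left, z up, the work surface at z = 0. Lengths are in m, angles in degrees, forces in N, time in s.
With the tool pointing down it reaches from about 0.35 to 0.875 m from the base axis. Payload 4.2 kg.
Tool frame: the origin (TCP) lies where the fingers leave the gripper's body, on its centre line; the fingertips stand 70 mm ahead of it and the grasp point (between the pads) lies 51 mm ahead of it; z points along the fingers, y is the direction in which the jaws open and shut (so a half turn about z gives the same grasp; the last joint's range is limited). The gripper opens to 87 mm and grips with 3 to 60 N. Pads are 19 mm wide; open, the fingers measure 117 mm over their backs; the gripper's body (75 mm by 190 mm) begins 51 mm behind the grasp point.
Start: joints at [83.801, 22.042, 0.453, 0, -68.411, -14.817], TCP at [0.224, 0.583, 0.292] pointing down, gripper open.
Joint ranges: [-179.83, 179.83], [-69.29, 118.12], [-61.27, 80.66], [-181.25, 117.63], [-171.15, -9.14], [-177.46, 177.46]. Speed limits (degrees/s): [159.86, 159.86, 180, 180, 180, 180].

### API

Orientations are given as a 3x3 rotation matrix whose columns are the frame's x, y, z axes.
In Python, from station import sense, capture, camera_model, finish_job gives the robot as it stands.
- The arm moves only by the shell command python3 -m inch 'ROWS'. ROWS is JSON, a list of rows, each an object with "hand": the closure, from 0 (fully open) to 1 (shut); "slide": the shift along the world's x, y, z in cm, a list of three; "yaw": the turn about the world's z in rad. A call has 1 to 10 rows; each row is the pose to reach, as a shift and turn from the pose commanded when the call began; what a row does not reach only later rows make up. A row lasts 1/8 s, in which the tool goes at most 62.5 mm and 10.7 degrees, less where a joint would pass 70% of its speed; a pose out of reach is approached as far as the arm can. A call with a gripper value outside its range is refused whole. The fingers move at their own pace and stop on an object; the grip force is fixed at half the most. Time passes only in rows, so rows that repeat a pose let the fingers close. It gives the time, the measured TCP pose, the force and the opening at its end, in the units of the state.
- sense(): the state, without advancing time (a new reading comes with each control period).
- capture(name): name is "side" or "top" or "wrist"; returns the picture (400x640x3 uint8, blue, green, red); there is no depth.
- camera_model(name): a dict with "mtx" (3x3 intrinsics, pixels), "xyz" and "orientation" of the camera in the world; the wrist camera has in their place "tool_from_camera" (4x4, takes a point from camera to tool coordinates, whose origin is the TCP and whose axes are the flange's). Camera axes: x right, y up, looking along -z (the intrinsics and any distortion apply to the point x, -y, -z); pixel columns grow to the right and rows downward; lengths in m; the calibration is good to about 2 mm. The wrist camera is an equidistant fisheye: a pixel r from the principal point sees the ray r / f radians off the axis. A picture is of the moment at which its call begins: read the wrist's pose just before it. camera_model takes no time and is no camera call.
- finish_job(): hands the job in, once; it reports no verdict.
The state is a dict: "time_s": time; "joints": joint angles; "joint_velocities": joint speeds; "effort": joint torques, N m; "tcp_pos": TCP position; "ee_rot": TCP orientation; "wrist_force": force on the tool from outside, world axes, zero at the start; "moment": the same for the moment, N m; "gripper_width": opening from 0.0 (shut) to 1.0 (fully open).
Only numpy, scipy, OpenCV 4.12 (cv2) and the standard library are available. Lean on these libraries where they do the work, as an engineer would, in place of code of your own. Each camera call takes 0.05 s, during which the arm holds its last target. There are 200 camera calls.

## Working session

There is one attempt and no reset: what is moved stays moved. The work goes in short steps, Python scripts to look and compute and a shell command to move; the robot and the scene stay as the last step left them, time stands still between calls to the robot, and variables do not carry over. Pictures are saved under pics/ and viewed, about 8 in all and at most 12, crops included, and the job is handed in when it is done.

```bash
ls; mkdir -p pics; python3 - <<'E'
from station import *
import cv2
s=sense();print(s)
for n in("side","top","wrist"):
    print(n,camera_model(n))
    cv2.imwrite(f"pics/{n}0.png",capture(n))
E
```

```text
pics
{'time_s': 0.0, 'joints': array([ 8.37995903e+01,  2.20915568e+01,  3.81358729e-01, -3.08930215e-02,
       -6.84105465e+01, -1.48191373e+01]), 'joint_velocities': array([-0.01849536, -0.01493931, -0.03149314,  0.05077205, -0.03749227,
        0.10414626]), 'effort': array([ 5.23828021e-04, -3.90664387e+01,  1.87406248e+01,  4.21980813e+00,
        1.10964183e-02, -1.92785246e-04]), 'tcp_pos': array([0.22396164, 0.58302277, 0.29115691]), 'ee_rot': array([[ 9.33386761e-01, -3.58871323e-01, -7.26031364e-04],
       [-3.58872054e-01, -9.33384532e-01, -2.04086150e-03],
       [ 5.47402215e-05,  2.16546547e-03, -9.99997654e-01]]), 'wrist_force': array([-1.04426972,  0.81866499,  0.14398341]), 'moment': array([-0.01553096, -0.0789971 , -0.00071368]), 'gripper_width': 1.0022661145751495}
side {'mtx': array([[421.93127459,   0.        , 318.97395947],
       [  0.        , 421.93127459, 196.79822429],
       [  0.        ,   0.        ,   1.        ]]), 'xyz': array([ 0.49812715, -0.84447879,  0.81141908]), 'orientation': array([[ 0.99720463,  0.02949685, -0.06865024],
       [-0.071176
[... 291 characters left out ...]
99607]), 'orientation': array([[-0.011681  ,  0.98941866, -0.14461768],
       [-0.99956485, -0.00763629,  0.0284919 ],
       [ 0.02708607,  0.14488756,  0.98907732]])}
wrist {'mtx': array([[309.70691629,   0.        , 322.81524162],
       [  0.        , 309.70691629, 200.56534423],
       [  0.        ,   0.        ,   1.        ]]), 'tool_from_camera': array([[ 9.99645812e-05,  9.59706394e-01,  2.81004674e-01,
         7.70729188e-02],
       [ 9.99999982e-01, -5.02936684e-05, -1.83973538e-04,
         2.25827162e-04],
       [-1.62427825e-04,  2.81004688e-01, -9.59706382e-01,
        -9.22730755e-02],
       [ 0.00000000e+00,  0.00000000e+00,  0.00000000e+00,
         1.00000000e+00]])}
```

View pics/side0.png

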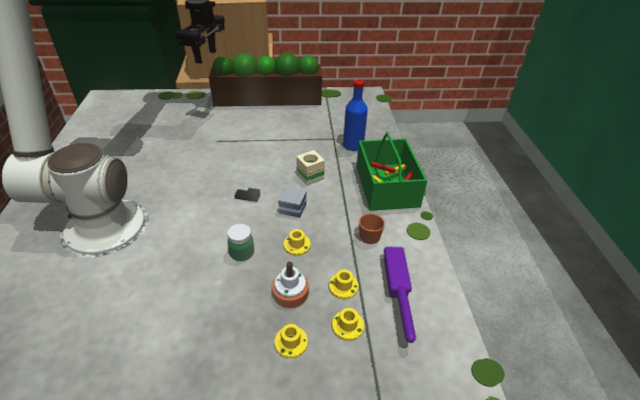

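View pics/top0.png

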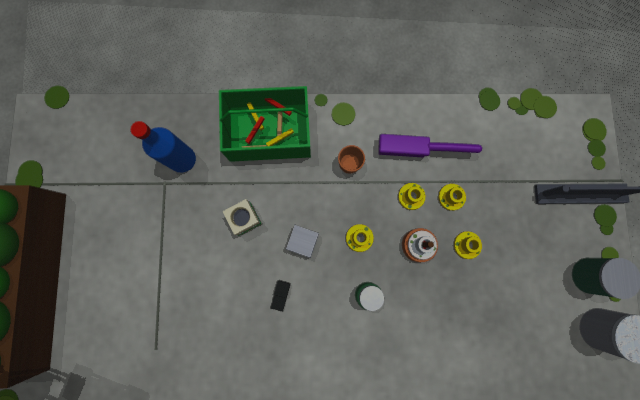

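The tins are at top pixels (240,217) cream and (303,241) blue, the nested lids are at (421,245), and the yellow look-alikes stand around them. I'll zoom in to get corners.

```bash
cat > h.py <<'E'
import numpy as np, cv2
from station import *
def ray(n,uv,s=None):
    m=camera_model(n);K=m["mtx"];uv=np.atleast_2d(np.asarray(uv,float))
    a=(uv-K[:2,2])/K[0,0]
    if n=="wrist":
        r=np.linalg.norm(a,axis=1,keepdims=True);d=np.hstack([np.sin(r)*a/r,np.cos(r)])
        T=m["tool_from_camera"];R=s["ee_rot"]@T[:3,:3];o=s["ee_rot"]@T[:3,3]+s["tcp_pos"]
    else: d=np.hstack([a,np.ones((len(a),1))]);R=m["orientation"];o=m["xyz"]
    return o,(d*[1,-1,-1])@R.T
def onz(n,uv,z,s=None):
    o,d=ray(n,uv,s);return o+d*((z-o[2])/d[:,2:])
def proj(n,P,s=None):
    m=camera_model(n);P=np.atleast_2d(P)
    if n=="wrist":
        T=m["tool_from_camera"];R=s["ee_rot"]@T[:3,:3];o=s["ee_rot"]@T[:3,3]+s["tcp_pos"]
    else: R=m["orientation"];o=m["xyz"]
    c=((P-o)@R)*[1,-1,-1]
    if n=="wrist":
        rr=np.linalg.norm(c[:,:2],axis=1,keepdims=True);a=c[:,:2]/rr*np.arctan2(rr,c[:,2:])
    else: a=c[:,:2]/c[:,2:]
    return a*m["mtx"][0,0]+m["mtx"][:2,2]
E
python3 - <<'E'
from h import *
t=cv2.imread("pics/top0.png");s=cv2.imread("pics/side0.png")
f=lambda i,x0,y0,x1,y1,k:cv2.resize(i[y0:y1,x0:x1],None,fx=k,fy=k,interpolation=cv2.INTER_CUBIC)
C=np.zeros((600,800,3),np.uint8)
for im,x,y in[(f(t,215,190,335,265,4),0,0),(f(t,395,215,455,275,5),490,0),(f(s,265,145,335,220,4),0,300),(f(s,260,255,320,310,5),300,310)]:
    C[y:y+im.shape[0],x:x+im.shape[1]]=im[:600-y]
cv2.imwrite("pics/c1.png",C)
print(onz("top",[[240,217]],.07),onz("top",[[303,241]],.05),onz("top",[[427,244]],.14))
E
```

```text
[[0.55913168 0.1908269  0.07      ]] [[0.50210973 0.0439013  0.05      ]] [[ 0.49011572 -0.2266745   0.14      ]]
```

View pics/c1.png

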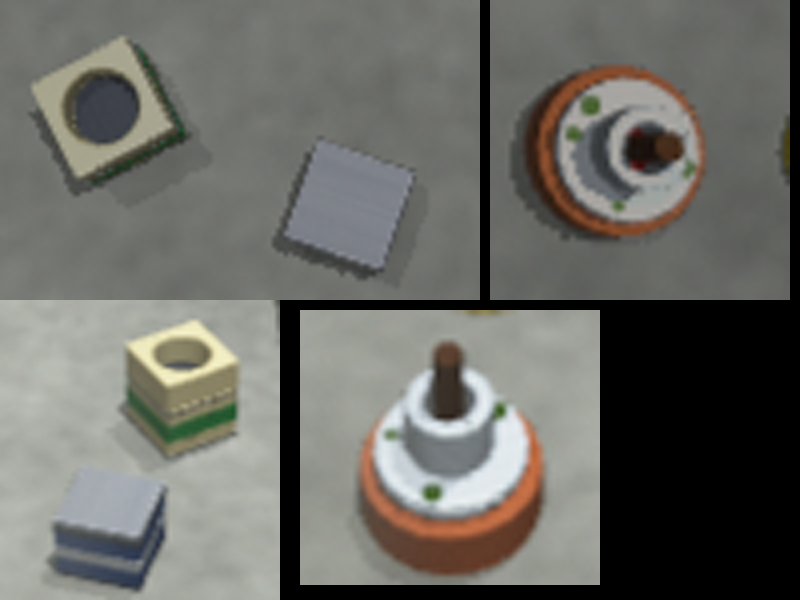

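```bash
python3 - <<'E'
from h import *
from scipy.optimize import least_squares
o=lambda p,x0,y0,k,ox,oy:(np.array(p,float)-[ox,oy]+.5)/k-.5+[x0,y0]
ob={"cream":(.07,o([(33,86),(125,37),(175,128),(82,180)],215,190,4,0,0),o([(125,346),(195,320),(239,355),(170,389)],265,145,4,0,300),(.559,.191)),
"blue":(.05,o([(320,140),(414,173),(381,268),(286,235)],215,190,4,0,0),o([(83,468),(166,484),(144,540),(54,520)],265,145,4,0,300),(.502,.044))}
for n,(z,T,S,c) in ob.items():
    for cams in(["top"],["side"],["top","side"]):
        def f(p):
            a=p[2]+np.radians([45,135,225,315]);Q=np.c_[p[0]+.031*2**.5*np.cos(a),p[1]+.031*2**.5*np.sin(a),0*a+z]
            r=[]
            for k in cams:
                u=proj(k,Q);v=T if k=="top" else S
                D=np.linalg.norm(u[:,None]-v,axis=2);r.append((u-v[D.argmin(1)]).ravel())
            return np.concatenate(r)
        b=min((least_squares(f,[*c,y]) for y in np.radians([-30,-15,0,15,30,45])),key=lambda q:q.cost)
        print(n,cams,b.x[:2],np.degrees(b.x[2]),np.sqrt(np.mean(b.fun**2)))
print("knobtop",onz("top",o([(670,150)],395,215,5,490,0),.105),onz("side",o([(447,352)],260,255,5,300,310),.105))
print("ring",onz("top",o([(621,152)],395,215,5,490,0),.03))
print("plate",onz("top",o([(630,150)],395,215,5,490,0),.042),onz("side",o([(452,455)],260,255,5,300,310),.042))
s=sense();print(np.degrees(np.arctan2(s["ee_rot"][1,1],s["ee_rot"][0,1])))
E
```

```text
cream ['top'] [0.5603165  0.18950166] 28.759675221869347 0.21146365395341324
cream ['side'] [0.56226928 0.18798477] 30.995937536385707 0.4846869390700795
cream ['top', 'side'] [0.56108059 0.18923595] -60.577110171887284 0.5170096225107987
blue ['top'] [0.50319997 0.04580435] -19.7255846851497 0.459150895233666
blue ['side'] [0.50556585 0.04064571] -18.735940508845594 0.3534374621399695
blue ['top', 'side'] [0.50421267 0.04456521] -19.364167918013703 0.7528052757792753
knobtop [[ 0.48928372 -0.24567524  0.105     ]] [[ 0.49191107 -0.24738793  0.105     ]]
ring [[ 0.48973947 -0.24532607  0.03      ]]
plate [[ 0.49047823 -0.24626502  0.042     ]] [[ 0.49253898 -0.25409172  0.042     ]]
-111.02079409224586
```

```bash
python3 -m inch '[{"hand":0,"slide":[3.4,-4,0],"yaw":-0.07},{"hand":0,"slide":[6.8,-8,0],"yaw":-0.14},{"hand":0,"slide":[10.2,-12,0],"yaw":-0.21},{"hand":0,"slide":[13.6,-16,0],"yaw":-0.28},{"hand":0,"slide":[17,-20,0],"yaw":-0.35},{"hand":0,"slide":[20.4,-24,0],"yaw":-0.42},{"hand":0,"slide":[23.8,-28,0],"yaw":-0.49},{"hand":0,"slide":[27.2,-32,-1],"yaw":-0.56},{"hand":0,"slide":[30.6,-36,-2],"yaw":-0.63},{"hand":0,"slide":[33.6,-39.4,-3],"yaw":-0.69}]'
python3 -m inch '[{"hand":0,"slide":[0,0,0],"yaw":0},{"hand":0,"slide":[0,0,0],"yaw":0},{"hand":0,"slide":[0,0,0],"yaw":0}]'
python3 - <<'E'
from h import *
s=sense();im=capture("wrist");cv2.imwrite("pics/w1.png",im);import pickle;pickle.dump(s,open("w1.pkl","wb"))
print(s["tcp_pos"],np.degrees(np.arctan2(s["ee_rot"][1,1],s["ee_rot"][0,1])))
print(proj("wrist",[[.56,.189,.07],[.503,.045,.05]],s))
E
```

```text
time_s: 1.4
tcp_pos: [0.561, 0.1877, 0.2617]
ee_rot: [[0.489, -0.872, -0.0], [-0.872, -0.489, -0.0], [-0.0, 0.0, -1.0]]
wrist_force: [0.4, 0.8, -0.7]
gripper_width: 0.998
time_s: 1.78
tcp_pos: [0.5596, 0.1904, 0.2627]
ee_rot: [[0.493, -0.87, 0.001], [-0.87, -0.493, 0.0], [-0.0, -0.001, -1.0]]
wrist_force: [0.2, -0.2, -0.2]
gripper_width: 0.998
[0.55962347 0.19037286 0.26268381] -150.4499927801937
[[323.04568226 192.92940634]
 [441.79860542  96.08494   ]]
```

View pics/w1.png

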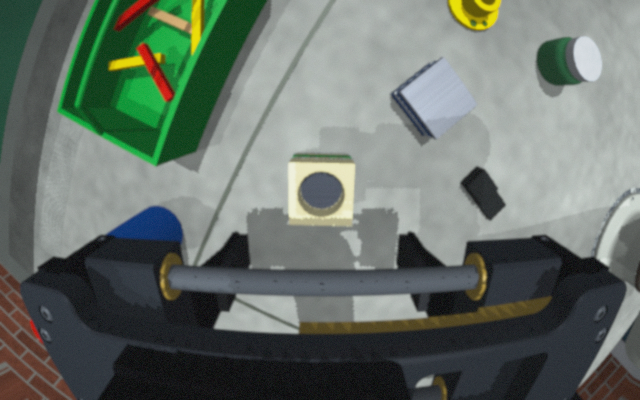

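The cream tin is square in the jaws, mouth at about (321,192); blue tin's top is around (436,98). Next I'll zoom in on both.

```bash
python3 - <<'E'
from h import *
i=cv2.imread("pics/w1.png")
f=lambda x0,y0,x1,y1,k:cv2.resize(i[y0:y1,x0:x1],None,fx=k,fy=k,interpolation=cv2.INTER_CUBIC)
C=np.hstack([f(275,145,370,235,4),f(380,50,485,140,4)]);print(C.shape);cv2.imwrite("pics/c2.png",C)
E
```

```text
(360, 800, 3)
```

View pics/c2.png

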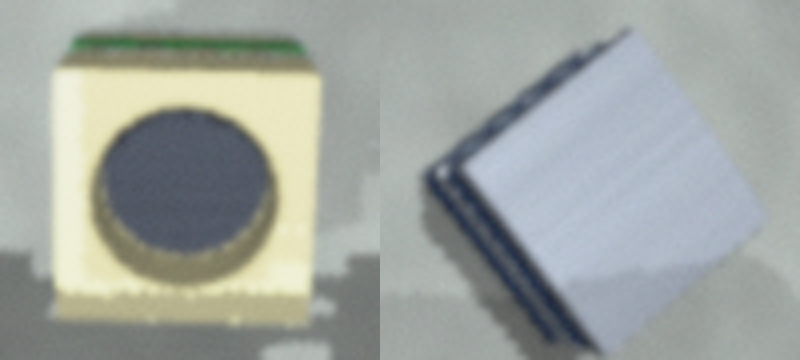

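```bash
python3 - <<'E'
from h import *
import pickle
s=pickle.load(open("w1.pkl","rb"))
o=lambda p,x0,y0,k,ox,oy:(np.array(p,float)-[ox,oy]+.5)/k-.5+[x0,y0]
for n,p,z in(("cream",o([(55,70),(320,70),(308,325),(53,321)],275,145,4,0,0),.07),("mouth",o([(186,196)],275,145,4,0,0),.07),("blue",o([(632,28),(765,215),(600,352),(465,168)],380,50,4,380,0),.05)):
    P=onz("wrist",p,z,s)[:,:2];print(n,P.mean(0))
    if len(P)>1:
        e=np.roll(P,-1,0)-P;print(np.linalg.norm(e,axis=1),np.degrees(np.arctan2(e[:,1],e[:,0]))%90)
E
```

```text
cream [0.56123373 0.19159676]
[0.06182103 0.0634121  0.06296009 0.06244898] [29.53821138 28.44523105 28.63227054 27.39008893]
mouth [0.56125313 0.19049901]
blue [0.50446779 0.04708938]
[0.06032981 0.06096348 0.05843996 0.05998064] [70.43992825 69.80390488 69.46777838 71.60687209]
```

```bash
python3 -m inch '[{"hand":0,"slide":[0.1,0.1,-4],"yaw":-0.01},{"hand":0,"slide":[0.1,0.1,-8],"yaw":-0.01},{"hand":0,"slide":[0.1,0.1,-12],"yaw":-0.01},{"hand":0,"slide":[0.1,0.1,-15],"yaw":-0.01},{"hand":0,"slide":[0.1,0.1,-16],"yaw":-0.01},{"hand":0,"slide":[0.1,0.1,-16],"yaw":-0.01},{"hand":0.4,"slide":[0.1,0.1,-16],"yaw":-0.01},{"hand":0.4,"slide":[0.1,0.1,-16],"yaw":-0.01},{"hand":0.4,"slide":[0.1,0.1,-16],"yaw":-0.01},{"hand":0.4,"slide":[0.1,0.1,-16],"yaw":-0.01}]'
python3 -m inch '[{"hand":0.5,"slide":[0,0,0],"yaw":0},{"hand":0.5,"slide":[0,0,0],"yaw":0},{"hand":0.5,"slide":[0,0,0],"yaw":0},{"hand":0.5,"slide":[0,0,1],"yaw":0},{"hand":0.5,"slide":[0,0,3],"yaw":0},{"hand":0.5,"slide":[0,0,6],"yaw":0},{"hand":0.5,"slide":[0,0,9],"yaw":0},{"hand":0.5,"slide":[0,0,9],"yaw":0},{"hand":0.5,"slide":[0,0,9],"yaw":0}]'
python3 - <<'E'
from h import *
s=sense();im=capture("wrist");cv2.imwrite("pics/w2.png",im);import pickle;pickle.dump(s,open("w2.pkl","wb"))
print(s["tcp_pos"],np.degrees(np.arctan2(s["ee_rot"][1,1],s["ee_rot"][0,1])))
E
```

```text
time_s: 3.08
tcp_pos: [0.5616, 0.1907, 0.103]
ee_rot: [[0.483, -0.876, 0.001], [-0.876, -0.483, 0.001], [0.0, -0.002, -1.0]]
wrist_force: [-0.1, -0.0, 4.1]
gripper_width: 0.707
time_s: 4.2
tcp_pos: [0.5598, 0.1898, 0.1902]
ee_rot: [[0.482, -0.876, -0.004], [-0.876, -0.482, -0.001], [-0.001, 0.004, -1.0]]
wrist_force: [-0.6, 0.4, -4.7]
gripper_width: 0.714
[0.55979167 0.18978031 0.1902472 ] -151.17772844621473
```

```bash
python3 -m inch '[{"hand":0.5,"slide":[-0.6,-1.6,0],"yaw":0.08},{"hand":0.5,"slide":[-1.4,-3.6,0],"yaw":0.18},{"hand":0.5,"slide":[-2.4,-6,0],"yaw":0.3},{"hand":0.5,"slide":[-3.4,-8.6,0],"yaw":0.43},{"hand":0.5,"slide":[-4.4,-11.2,0],"yaw":0.56},{"hand":0.5,"slide":[-5.2,-13.2,0],"yaw":0.66},{"hand":0.5,"slide":[-5.7,-14.4,0],"yaw":0.72},{"hand":0.5,"slide":[-5.7,-14.4,-1],"yaw":0.72},{"hand":0.5,"slide":[-5.7,-14.4,-2],"yaw":0.72},{"hand":0.5,"slide":[-5.7,-14.4,-2.7],"yaw":0.72}]'
python3 -m inch '[{"hand":0.5,"slide":[0,0,0],"yaw":0},{"hand":0.5,"slide":[0,0,0],"yaw":0},{"hand":0.5,"slide":[0,0,0],"yaw":0}]'
python3 - <<'E'
from h import *
s=sense();print(s["tcp_pos"],np.degrees(np.arctan2(s["ee_rot"][1,1],s["ee_rot"][0,1])))
w=capture("wrist");d=capture("side");t=capture("top")
for n,i in(("w",w),("s",d),("t",t)):cv2.imwrite(f"pics/{n}3.png",i)
f=lambda i,x0,y0,x1,y1,k:cv2.resize(i[y0:y1,x0:x1],None,fx=k,fy=k,interpolation=cv2.INTER_CUBIC)
C=np.hstack([f(d,255,120,335,220,5),f(w,200,60,440,300,2)[:480].copy()[:,:400]] if 0 else [f(d,255,120,335,220,5),cv2.copyMakeBorder(f(w,220,80,420,300,2),0,60,0,0,0)])
print(C.shape);cv2.imwrite("pics/c3.png",C)
E
```

```text
time_s: 5.5
tcp_pos: [0.5039, 0.0467, 0.1637]
ee_rot: [[0.94, -0.34, -0.002], [-0.34, -0.94, -0.001], [-0.002, 0.001, -1.0]]
wrist_force: [0.2, 1.1, -3.0]
gripper_width: 0.711
time_s: 5.88
tcp_pos: [0.5044, 0.0466, 0.1656]
ee_rot: [[0.941, -0.34, 0.001], [-0.34, -0.941, 0.0], [0.001, -0.001, -1.0]]
wrist_force: [0.2, 0.3, -4.5]
gripper_width: 0.715
[0.50436205 0.04661632 0.16558593] -109.86346957302219
(500, 800, 3)
```

View pics/c3.png

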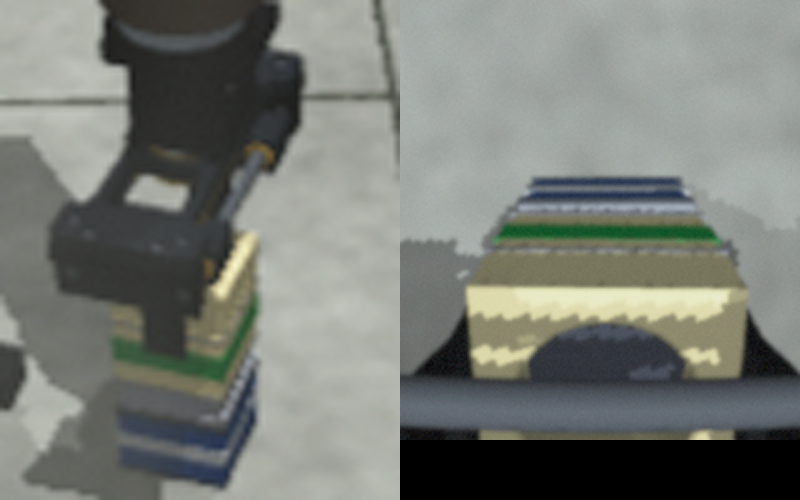

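Both tins look aligned side to side. I'll check it numerically by projecting the blue tin's far corners for the assumed pose.

```bash
python3 - <<'E'
from h import *
s=sense();i=cv2.imread("pics/w3.png")
def box(c,yaw,z): 
    a=np.radians(yaw+np.array([45,135,225,315]));return np.c_[c[0]+.0438*np.cos(a),c[1]+.0438*np.sin(a),0*a+z]
C=cv2.resize(i[150:245,240:400],None,fx=5,fy=5,interpolation=cv2.INTER_CUBIC)
for c,y,zs,col in(((.504,.0463),-19.7,(0,.05),(0,0,255)),((.504,.0463),-19.7,(.063,.133),(255,0,255))):
    for z in zs:
        p=proj("wrist",box(c,y,z),s);print(z,p.round(1).tolist())
        q=((p-[240,150]+.5)*5).astype(int);cv2.polylines(C,[q],True,col,1)
cv2.imwrite("pics/c4.png",C)
E
```

```text
0 [[286.3, 167.7], [288.7, 235.4], [357.2, 235.3], [359.3, 167.5]]
0.05 [[278.0, 180.5], [282.0, 260.8], [363.9, 260.6], [367.5, 180.3]]
0.063 [[275.2, 184.9], [279.9, 269.1], [366.1, 268.9], [370.3, 184.6]]
0.133 [[251.8, 222.1], [263.8, 332.1], [382.2, 331.9], [393.5, 221.7]]
```

View pics/c4.png

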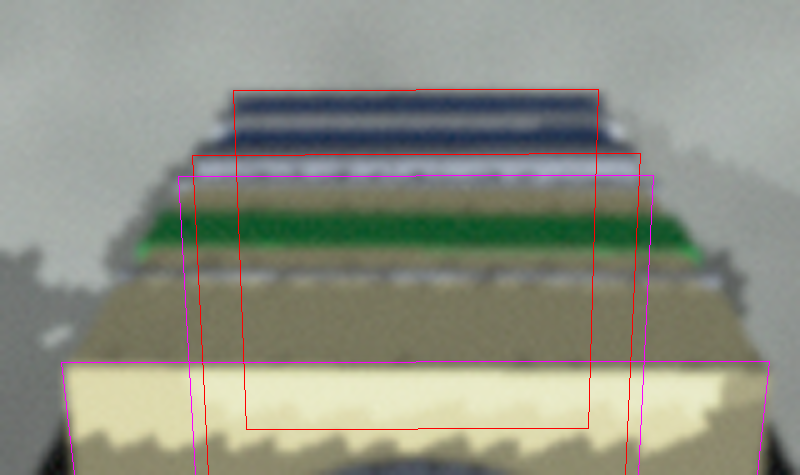

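The overlay matches within about half a pixel (under 1 mm), so I'm lowering it.

```bash
python3 -m inch '[{"hand":0.5,"slide":[0,0,-0.4],"yaw":0},{"hand":0.5,"slide":[0,0,-0.8],"yaw":0},{"hand":0.5,"slide":[0,0,-1],"yaw":0},{"hand":0.5,"slide":[0,0,-1.2],"yaw":0},{"hand":0.5,"slide":[0,0,-1.3],"yaw":0},{"hand":0.5,"slide":[0,0,-1.3],"yaw":0},{"hand":0.5,"slide":[0,0,-1.3],"yaw":0}]'
```

```text
time_s: 6.9
tcp_pos: [0.5042, 0.0464, 0.153]
ee_rot: [[0.941, -0.34, 0.001], [-0.34, -0.941, -0.0], [0.0, -0.0, -1.0]]
wrist_force: [-3.4, -0.8, 6.4]
gripper_width: 0.714
```

```bash
python3 -m inch '[{"hand":0.2,"slide":[0,0,0],"yaw":0},{"hand":0.1,"slide":[0,0,0],"yaw":0},{"hand":0,"slide":[0,0,0],"yaw":0},{"hand":0,"slide":[0,0,0],"yaw":0},{"hand":0,"slide":[0,0,2],"yaw":0},{"hand":0,"slide":[0,0,5],"yaw":0},{"hand":0,"slide":[0,0,9],"yaw":0},{"hand":0,"slide":[0,0,12],"yaw":0},{"hand":0,"slide":[0,0,12],"yaw":0},{"hand":0,"slide":[0,0,12],"yaw":0}]'
python3 - <<'E'
from h import *
s=sense();i=capture("wrist");cv2.imwrite("pics/w4.png",i)
print(s["tcp_pos"])
def box(c,yaw,z): 
    a=np.radians(yaw+np.array([45,135,225,315]));return np.c_[c[0]+.0438*np.cos(a),c[1]+.0438*np.sin(a),0*a+z]
C=cv2.resize(i[120:260,230:410],None,fx=4,fy=4,interpolation=cv2.INTER_CUBIC)
for z,col in((0,(0,0,255)),(.05,(0,0,255)),(.12,(255,0,255))):
    q=((proj("wrist",box((.504,.0463),-19.7,z),s)-[230,120]+.5)*4).astype(int);cv2.polylines(C,[q],True,col,1)
cv2.imwrite("pics/c5.png",C)
E
```

```text
time_s: 8.15
tcp_pos: [0.5036, 0.0463, 0.2714]
ee_rot: [[0.94, -0.34, -0.001], [-0.34, -0.94, -0.0], [-0.001, 0.001, -1.0]]
wrist_force: [0.7, 0.2, -0.8]
gripper_width: 0.998
[0.50355678 0.0463192  0.27142653]
```

View pics/c5.png

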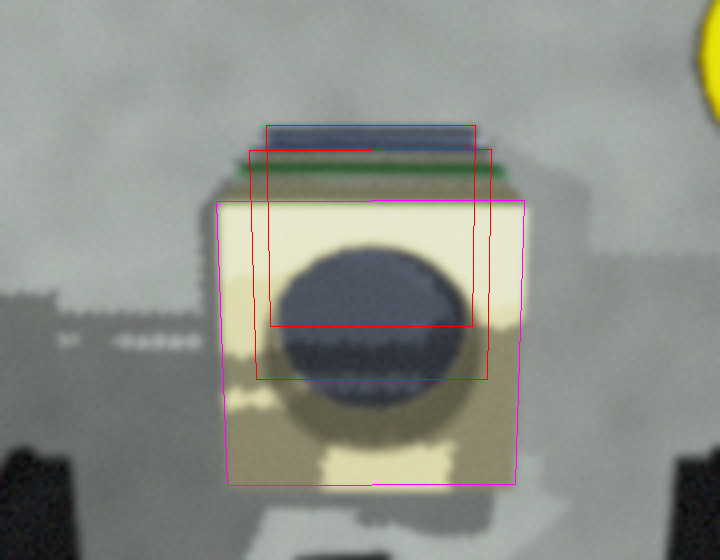

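Stack is true and square (magenta overlay on cream edges). Moving to the lids.

```bash
python3 -m inch '[{"hand":0,"slide":[-0.2,-4,0],"yaw":0},{"hand":0,"slide":[-0.4,-8,0],"yaw":0},{"hand":0,"slide":[-0.6,-12,0],"yaw":0},{"hand":0,"slide":[-0.8,-16,0],"yaw":0},{"hand":0,"slide":[-1,-20,0],"yaw":0},{"hand":0,"slide":[-1.2,-24,0],"yaw":0},{"hand":0,"slide":[-1.4,-27,0],"yaw":0},{"hand":0,"slide":[-1.4,-29.2,0],"yaw":0},{"hand":0,"slide":[-1.4,-29.2,0],"yaw":0},{"hand":0,"slide":[-1.4,-29.2,0],"yaw":0}]'
python3 - <<'E'
from h import *
s=sense();i=capture("wrist");cv2.imwrite("pics/w5.png",i);import pickle;pickle.dump(s,open("w5.pkl","wb"))
print(s["tcp_pos"])
C=cv2.resize(i[110:260,230:420],None,fx=4,fy=4,interpolation=cv2.INTER_CUBIC)
c=np.array([.490,-.246]);a=np.linspace(0,6.283,40)
for z,r in((.105,.007),(.074,.020),(.042,.035),(.03,.042)):
    q=((proj("wrist",np.c_[c[0]+r*np.cos(a),c[1]+r*np.sin(a),0*a+z],s)-[230,110]+.5)*4).astype(int);cv2.polylines(C,[q],True,(255,0,255),1)
cv2.imwrite("pics/c6.png",C)
E
```

```text
time_s: 9.45
tcp_pos: [0.4898, -0.2451, 0.2713]
ee_rot: [[0.94, -0.34, -0.002], [-0.34, -0.94, 0.001], [-0.002, 0.0, -1.0]]
wrist_force: [0.4, 0.3, 0.2]
gripper_width: 0.996
[ 0.4898171  -0.24513161  0.27127905]
```

View pics/c6.png

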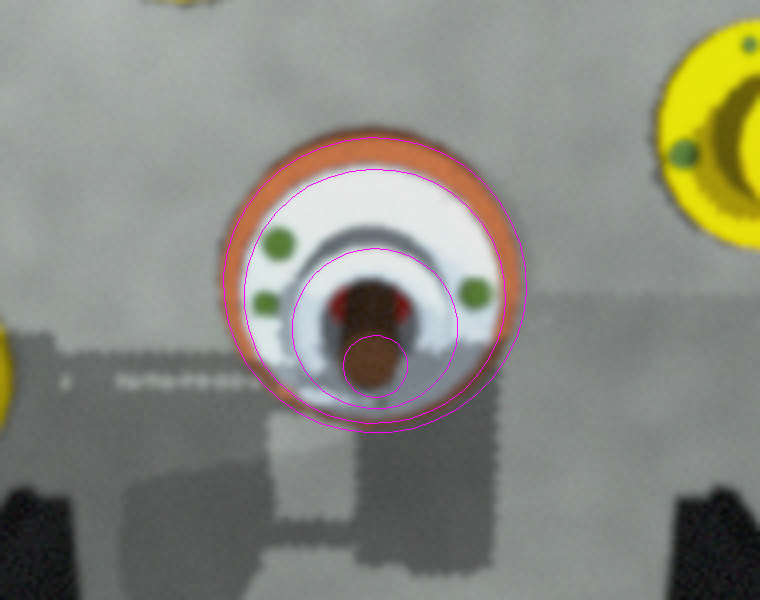

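Knob centre at (370,362) in the crop versus (375,366) predicted: the lids are about 1 mm further +x/+y, at roughly (0.491,−0.245). Descending and gripping the knob.

```bash
python3 -m inch '[{"hand":0.4,"slide":[0.1,0.1,-3],"yaw":0},{"hand":0.5,"slide":[0.1,0.1,-6],"yaw":0},{"hand":0.5,"slide":[0.1,0.1,-9],"yaw":0},{"hand":0.5,"slide":[0.1,0.1,-11],"yaw":0},{"hand":0.5,"slide":[0.1,0.1,-12.3],"yaw":0},{"hand":0.6,"slide":[0.1,0.1,-12.3],"yaw":0},{"hand":0.7,"slide":[0.1,0.1,-12.3],"yaw":0},{"hand":0.8,"slide":[0.1,0.1,-12.3],"yaw":0},{"hand":0.95,"slide":[0.1,0.1,-12.3],"yaw":0},{"hand":0.95,"slide":[0.1,0.1,-12.3],"yaw":0}]'
python3 -m inch '[{"hand":0.95,"slide":[0,0,0],"yaw":0},{"hand":0.95,"slide":[0,0,0],"yaw":0},{"hand":0.95,"slide":[0,0,0],"yaw":0},{"hand":0.95,"slide":[0,0,0],"yaw":0}]'
```

```text
time_s: 10.75
tcp_pos: [0.4913, -0.2448, 0.1498]
ee_rot: [[0.941, -0.34, 0.001], [-0.34, -0.941, -0.001], [0.001, 0.0, -1.0]]
wrist_force: [-0.4, -1.6, 1.5]
gripper_width: 0.152
time_s: 11.25
tcp_pos: [0.4913, -0.2448, 0.1498]
ee_rot: [[0.941, -0.34, 0.001], [-0.34, -0.941, -0.001], [0.001, 0.0, -1.0]]
wrist_force: [-1.1, -0.7, 5.8]
gripper_width: 0.154
```

```bash
python3 -m inch '[{"hand":0.95,"slide":[0,0,0.5],"yaw":0},{"hand":0.95,"slide":[0,0,1.5],"yaw":0},{"hand":0.95,"slide":[0,0,3],"yaw":0},{"hand":0.95,"slide":[0,0,5],"yaw":0},{"hand":0.95,"slide":[0,0,7],"yaw":0},{"hand":0.95,"slide":[0,0,9],"yaw":0},{"hand":0.95,"slide":[0,0,11],"yaw":0},{"hand":0.95,"slide":[0,0,13],"yaw":0},{"hand":0.95,"slide":[0,0,14.5],"yaw":0},{"hand":0.95,"slide":[0,0,15],"yaw":0}]'
python3 -m inch '[{"hand":0.95,"slide":[0,0.7,0],"yaw":0},{"hand":0.95,"slide":[0.1,2,0],"yaw":0},{"hand":0.95,"slide":[0.2,4,0],"yaw":0},{"hand":0.95,"slide":[0.4,7,0],"yaw":0},{"hand":0.95,"slide":[0.5,10,0],"yaw":0},{"hand":0.95,"slide":[0.6,13,0],"yaw":0},{"hand":0.95,"slide":[0.7,16,0],"yaw":0},{"hand":0.95,"slide":[0.9,19,0],"yaw":0},{"hand":0.95,"slide":[1,22,0],"yaw":0},{"hand":0.95,"slide":[1.1,24.5,0],"yaw":0}]'
python3 -m inch '[{"hand":0.95,"slide":[0.1,2,0],"yaw":0},{"hand":0.95,"slide":[0.2,3.5,0],"yaw":0},{"hand":0.95,"slide":[0.2,4.4,0],"yaw":0},{"hand":0.95,"slide":[0.2,4.6,0],"yaw":0},{"hand":0.95,"slide":[0.2,4.6,0],"yaw":0},{"hand":0.95,"slide":[0.2,4.6,-1],"yaw":0},{"hand":0.95,"slide":[0.2,4.6,-2],"yaw":0},{"hand":0.95,"slide":[0.2,4.6,-3],"yaw":0},{"hand":0.95,"slide":[0.2,4.6,-3],"yaw":0},{"hand":0.95,"slide":[0.2,4.6,-3],"yaw":0}]'
python3 - <<'E'
from h import *
s=sense();print(s["tcp_pos"])
w=capture("wrist");d=capture("side");cv2.imwrite("pics/w7.png",w);cv2.imwrite("pics/s7.png",d)
f=lambda i,x0,y0,x1,y1,k:cv2.resize(i[y0:y1,x0:x1],None,fx=k,fy=k,interpolation=cv2.INTER_CUBIC)
cv2.imwrite("pics/c7.png",np.hstack([f(d,255,100,335,220,5),cv2.copyMakeBorder(f(w,220,100,420,400,2),0,0,0,0,0)]))
E
```

```text
time_s: 12.5
tcp_pos: [0.4913, -0.2446, 0.3006]
ee_rot: [[0.94, -0.34, 0.002], [-0.34, -0.94, -0.0], [0.002, -0.0, -1.0]]
wrist_force: [-0.3, -0.4, -2.8]
gripper_width: 0.148
time_s: 13.75
tcp_pos: [0.5015, 0.0022, 0.2985]
ee_rot: [[0.941, -0.339, -0.001], [-0.339, -0.941, -0.0], [-0.001, 0.001, -1.0]]
wrist_force: [0.3, -0.5, -2.3]
gripper_width: 0.147
time_s: 15.0
tcp_pos: [0.5043, 0.0464, 0.2694]
ee_rot: [[0.94, -0.34, 0.0], [-0.34, -0.94, -0.0], [0.0, -0.0, -1.0]]
wrist_force: [-0.1, 0.3, -1.5]
gripper_width: 0.15
[0.50433795 0.04641985 0.26935395]
```

View pics/c7.png

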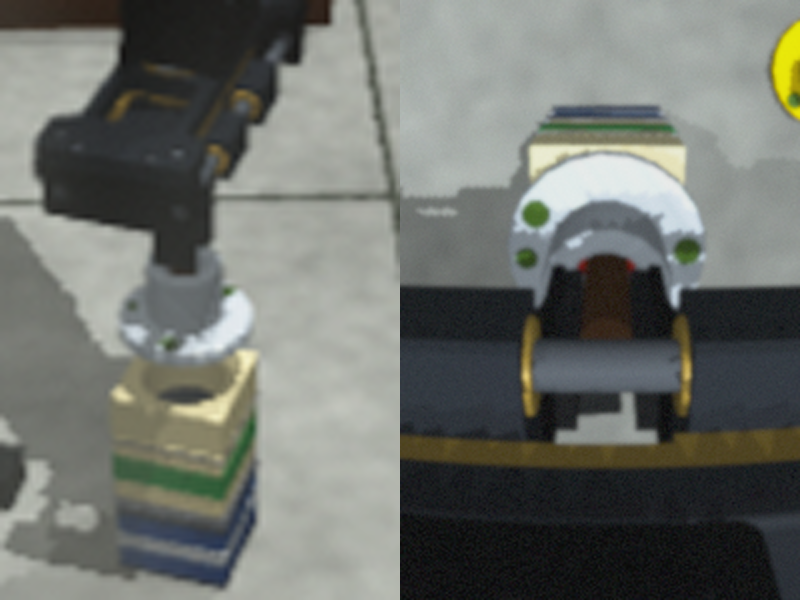

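Lids hang level, centred over the cream mouth (wrist crop x≈606 for both). Lowering gently.

```bash
python3 -m inch '[{"hand":0.95,"slide":[0,0,-0.5],"yaw":0},{"hand":0.95,"slide":[0,0,-1],"yaw":0},{"hand":0.95,"slide":[0,0,-1.5],"yaw":0},{"hand":0.95,"slide":[0,0,-1.9],"yaw":0},{"hand":0.95,"slide":[0,0,-2.2],"yaw":0},{"hand":0.95,"slide":[0,0,-2.4],"yaw":0},{"hand":0.95,"slide":[0,0,-2.6],"yaw":0},{"hand":0.95,"slide":[0,0,-2.7],"yaw":0},{"hand":0.95,"slide":[0,0,-2.8],"yaw":0},{"hand":0.95,"slide":[0,0,-2.8],"yaw":0}]'
python3 -m inch '[{"hand":0.95,"slide":[0,0,-0.1],"yaw":0},{"hand":0.95,"slide":[0,0,-0.15],"yaw":0},{"hand":0.95,"slide":[0,0,-0.2],"yaw":0},{"hand":0.95,"slide":[0,0,-0.2],"yaw":0}]'
```

```text
time_s: 16.35
tcp_pos: [0.5041, 0.0464, 0.2412]
ee_rot: [[0.94, -0.34, -0.0], [-0.34, -0.94, -0.0], [-0.0, 0.0, -1.0]]
wrist_force: [0.4, 0.4, -1.6]
gripper_width: 0.154
time_s: 16.85
tcp_pos: [0.5042, 0.0464, 0.2398]
ee_rot: [[0.941, -0.34, 0.001], [-0.34, -0.941, -0.0], [0.001, -0.0, -1.0]]
wrist_force: [-1.6, 0.2, 1.8]
gripper_width: 0.145
```

```bash
python3 -m inch '[{"hand":0.95,"slide":[0,0,-0.05],"yaw":0},{"hand":0.95,"slide":[0,0,-0.05],"yaw":0},{"hand":0.95,"slide":[0,0,-0.05],"yaw":0}]'; python3 -m inch '[{"hand":0.85,"slide":[0,0,0],"yaw":0},{"hand":0.8,"slide":[0,0,0],"yaw":0},{"hand":0.7,"slide":[0,0,0],"yaw":0},{"hand":0.5,"slide":[0,0,0],"yaw":0},{"hand":0.3,"slide":[0,0,0],"yaw":0},{"hand":0.2,"slide":[0,0,0],"yaw":0},{"hand":0.2,"slide":[0,0,0],"yaw":0},{"hand":0.2,"slide":[0,0,0],"yaw":0},{"hand":0.2,"slide":[0,0,0],"yaw":0}]'
python3 - <<'E'
from h import *
s=sense();print(s["tcp_pos"])
w=capture("wrist");d=capture("side");cv2.imwrite("pics/w8.png",w);cv2.imwrite("pics/s8.png",d)
f=lambda i,x0,y0,x1,y1,k:cv2.resize(i[y0:y1,x0:x1],None,fx=k,fy=k,interpolation=cv2.INTER_CUBIC)
A=f(d,255,100,335,220,5);B=f(w,220,100,420,400,2)
a=np.linspace(0,6.283,60);c=(.504,.0463)
# expected seated: plate rim top z=.132, r=.035; skirt foot z=.123; collar top z=.164 r=.02
for z,r in((.132,.035),(.123,.035),(.164,.020)):
    P=np.c_[c[0]+r*np.cos(a),c[1]+r*np.sin(a),0*a+z]
    cv2.polylines(A,[((proj("side",P)-[255,100]+.5)*5).astype(int)],True,(255,0,255),1)
    cv2.polylines(B,[((proj("wrist",P,s)-[220,100]+.5)*2).astype(int)],True,(255,0,255),1)
cv2.imwrite("pics/c8.png",np.hstack([A,B]))
E
```

```text
time_s: 17.23
tcp_pos: [0.5043, 0.0464, 0.2398]
ee_rot: [[0.941, -0.339, 0.001], [-0.339, -0.941, -0.0], [0.001, -0.0, -1.0]]
wrist_force: [-2.9, -0.2, 5.5]
gripper_width: 0.151
time_s: 18.35
tcp_pos: [0.5041, 0.0464, 0.2388]
ee_rot: [[0.94, -0.34, 0.0], [-0.34, -0.94, 0.0], [-0.0, -0.0, -1.0]]
wrist_force: [0.2, -0.1, -1.4]
gripper_width: 0.787
[0.50409074 0.04642199 0.23875306]
```

View pics/c8.png

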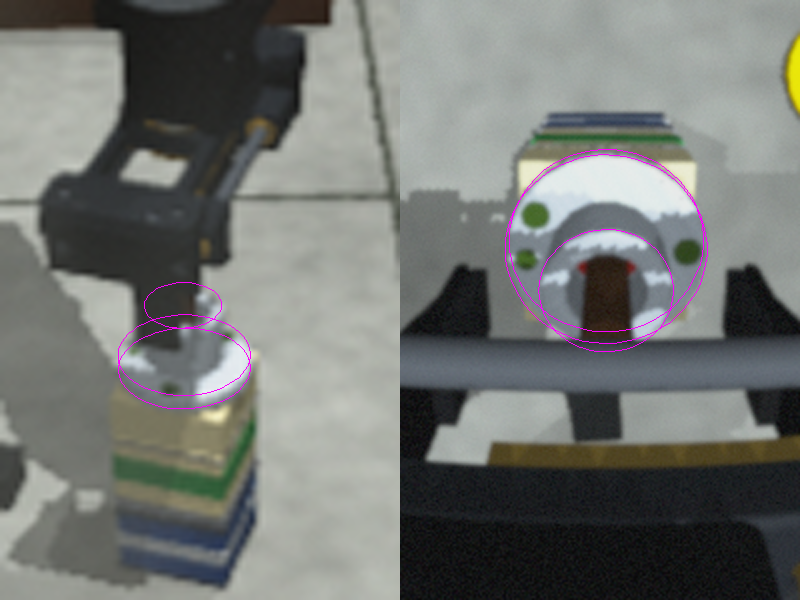

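Seated: the wrist overlay of the seated pose matches. Now I'll lower to the collar and grip it.

```bash
python3 -m inch '[{"hand":0.2,"slide":[0,0,-1],"yaw":0},{"hand":0.2,"slide":[0,0,-2],"yaw":0},{"hand":0.2,"slide":[0,0,-2.8],"yaw":0},{"hand":0.2,"slide":[0,0,-3.3],"yaw":0},{"hand":0.2,"slide":[0,0,-3.3],"yaw":0},{"hand":0.3,"slide":[0,0,-3.3],"yaw":0},{"hand":0.4,"slide":[0,0,-3.3],"yaw":0},{"hand":0.48,"slide":[0,0,-3.3],"yaw":0},{"hand":0.5,"slide":[0,0,-3.3],"yaw":0},{"hand":0.52,"slide":[0,0,-3.3],"yaw":0}]'
python3 -m inch '[{"hand":0.54,"slide":[0,0,0],"yaw":0},{"hand":0.56,"slide":[0,0,0],"yaw":0},{"hand":0.65,"slide":[0,0,0],"yaw":0},{"hand":0.65,"slide":[0,0,0],"yaw":0},{"hand":0.65,"slide":[0,0,0],"yaw":0},{"hand":0.65,"slide":[0,0,0],"yaw":0}]'
```

```text
time_s: 19.7
tcp_pos: [0.5041, 0.0464, 0.2058]
ee_rot: [[0.94, -0.34, 0.0], [-0.34, -0.94, 0.0], [0.0, -0.0, -1.0]]
wrist_force: [0.6, -0.6, -0.2]
gripper_width: 0.497
time_s: 20.45
tcp_pos: [0.5041, 0.0464, 0.2058]
ee_rot: [[0.94, -0.34, 0.0], [-0.34, -0.94, -0.0], [0.0, 0.0, -1.0]]
wrist_force: [0.2, -1.1, -0.6]
gripper_width: 0.455
```

```bash
python3 -m inch '[{"hand":0.65,"slide":[0,0,0.2],"yaw":0},{"hand":0.65,"slide":[0,0,0.5],"yaw":0},{"hand":0.65,"slide":[0,0,0.9],"yaw":0},{"hand":0.65,"slide":[0,0,1.4],"yaw":0},{"hand":0.65,"slide":[0,0,2],"yaw":0},{"hand":0.65,"slide":[0,0,2.7],"yaw":0},{"hand":0.65,"slide":[0,0,3.4],"yaw":0},{"hand":0.65,"slide":[0,0,4.1],"yaw":0},{"hand":0.65,"slide":[0,0,4.8],"yaw":0},{"hand":0.65,"slide":[0,0,5.5],"yaw":0}]'
python3 -m inch '[{"hand":0.65,"slide":[0,0,0.7],"yaw":0},{"hand":0.65,"slide":[0,0,1.4],"yaw":0},{"hand":0.65,"slide":[0,0,2.1],"yaw":0},{"hand":0.65,"slide":[0,0,2.8],"yaw":0},{"hand":0.65,"slide":[0,0,3.5],"yaw":0},{"hand":0.65,"slide":[0,0,4.2],"yaw":0},{"hand":0.65,"slide":[0,0,4.5],"yaw":0},{"hand":0.65,"slide":[0,0,4.5],"yaw":0},{"hand":0.65,"slide":[0,0,4.5],"yaw":0},{"hand":0.65,"slide":[0,0,4.5],"yaw":0}]'
python3 - <<'E'
from h import *
w=capture("wrist");d=capture("side");t=capture("top")
f=lambda i,x0,y0,x1,y1,k:cv2.resize(i[y0:y1,x0:x1],None,fx=k,fy=k,interpolation=cv2.INTER_CUBIC)
cv2.imwrite("pics/c9.png",np.hstack([f(d,255,80,335,220,4),f(t,200,100,500,380,1)[:,:0] if 0 else cv2.resize(d,(480,300))[:0].reshape(0,480,3) if 0 else np.vstack([cv2.resize(d,(480,300)),f(w,170,80,410,210,2)])[:560]]))
E
```

```text
time_s: 21.7
tcp_pos: [0.5041, 0.0464, 0.2612]
ee_rot: [[0.94, -0.34, 0.0], [-0.34, -0.94, 0.0], [0.0, -0.0, -1.0]]
wrist_force: [0.1, -0.5, -1.0]
gripper_width: 0.458
time_s: 22.95
tcp_pos: [0.504, 0.0464, 0.3055]
ee_rot: [[0.94, -0.34, -0.001], [-0.34, -0.94, -0.0], [-0.001, 0.0, -1.0]]
wrist_force: [0.4, 0.5, -0.9]
gripper_width: 0.455
```

View pics/c9.png

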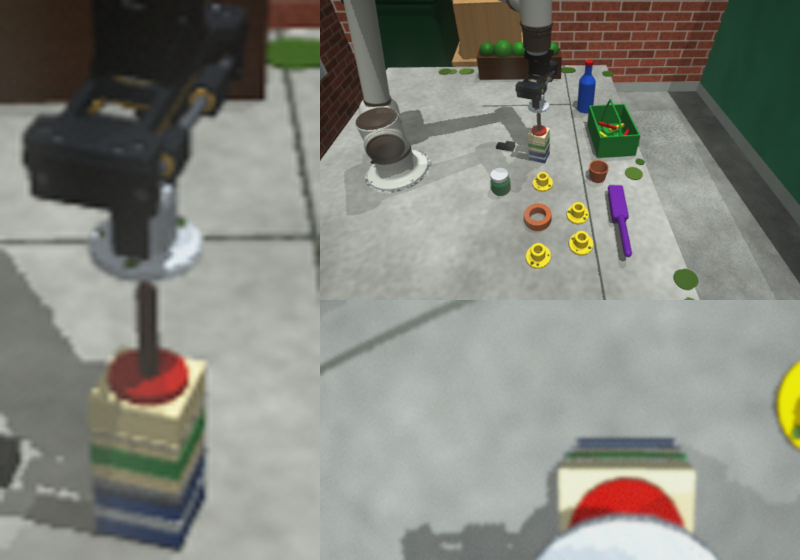

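The red lid is seated with its knob upright. The aluminium lid is held level, clear above the knob, and the stack and the other objects are undisturbed. Handing in.

```bash
python3 -c "
from station import *
s=sense();print(s['time_s'],abs(s['joint_velocities']).max());print(finish_job())"
```

```text
23.1 0.06101318179112698
the job is handed in; nothing more can be done
None
```

The job is done and handed in at 23.1 s, with the arm still holding the aluminium rain lid.

- **Stacking:** I set the cream tin squarely on the blue tin. The wrist-camera overlay put it within about 1.5 pixels, roughly 1 mm.
- **Lids:** I carried the nested lids over by the knob and lowered them until contact at about the expected seated height, with a light push of about 7 N. I then let go. The wrist-camera overlay matched the seated pose.
- **Rain lid:** I gripped it by its collar and lifted it straight up about 100 mm.

**Last checks:** The final pictures show:
- the red lid seated and level with its knob upright;
- the aluminium lid level and clear above the knob;
- the stack straight;
- the bystanders and the yellow look-alikes apparently untouched.

The arm was still when I handed in.

**Disagreement:** The side camera placed things up to about 5 mm off from the top and wrist cameras, most for the blue tin and up to 8 mm for one rough plate reading. I relied on the top and wrist views.

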